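# Find the shaft's flat with the tube carrier's clamp screw and tighten it

### The job

The tube carrier on the bench rotator slips round on its shaft, because its clamp screw was nipped up on the round of the shaft instead of on the flat. Hold the carrier's disc by its rim and roll it over the top, away from you, until you feel the clamp screw's shoe settle over the shaft's flat; then turn the black clamp knob clockwise until the shoe is down on the flat and finger-tight (about a fifth of a turn in all), without forcing it, and let go. Leave the bottles, beaker and timer where they are.

Things in the scene. Friction and masses are not known exactly. Their poses are not given: they have to be found in the camera images.
- rotator: Bench tube rotator, fixed: grey base 130 x 300 mm; white drive box 118 x 88 mm, top at 139 mm, over the -y end; aluminium bearing post at y = 133 mm, top at 148 mm; between them a level 40 mm steel shaft along y, axis 120 mm above the bench, which stands still (its drive holds it). Origin on the bench under the middle of the base; x away from the robot, y along the shaft, z up.
- shaft_axis (a point): Point on the shaft's axis straight inside the clamp screw, 83 mm along +y from disc_center. The shaft has one flat, 1.4 mm deep, 14.7 mm wide (0.376 rad either side of its middle), a bright strip on the bare shaft at both ends of the carrier. Which way it faces is not listed: from 0.55 rad to the robot's side of straight up to 0.65 rad to the far side.
- disc_center (a point): Centre of the carrier's pale disc, on the shaft's axis. The disc is 144 mm across, 12 mm thick along the rotator's y. Tubes stand through it within 46 mm of the axis (16 mm out either way), so the outer 26 mm of the rim is free to be pinched across its thickness.
- tube_disc: The disc (origin on the axis, 15 mm along +y from disc_center), one with collar and clamp screw; it turns on the shaft. On the round the shoe drags a little (1 to 5 N at the rim). From about 0.35 rad before the flat's middle it pulls the disc on with 2 to 5 N; the pull dies away at the middle; beyond, it pushes back (about 5 N at 0.25 rad). Let go near the middle, it stays there.
- knob_grip (a point): Centre of the clamp knob, 54 mm out from shaft_axis along the screw (moves in as the knob turns); the direction from shaft_axis to it is where the screw faces. Knob black, knurled, 32 mm in diameter, 46 to 62 mm from the axis, white pointer line; under it an 18 mm boss and the collar, 56 mm in diameter.
- clamp_pad: Brass shoe, 16 x 46 mm, at the screw's inner end, inside the collar. At the start it faces 0.55 to 0.80 rad to the robot's side of the flat's middle and presses on the round with about 120 N. Over the flat's middle it is free until the knob is at about 0.45 rad; then its force rises about 160 N per rad.
- clamp_knob (a joint): Turn of the knob, rad; 0 at the start, grows clockwise seen from outside; 1.0 mm inward per rad. Thread friction about 0.24 N m; it also holds the knob where it is left. Held still after a turn, the knob pushes back with about 0.001 N m per newton of shoe force. On the round the shoe is overloaded within 0.5 rad; over the flat finger-tight is 1.0 to 1.45 rad (0.09 to 0.16 N m).
- dropper_bottle: Small pink dropper bottle with a dark teat, 43 mm in diameter, 110 mm high, standing loose at the left of the rotator; origin under its middle.
- timer: Lab timer 60 x 66 x 18 mm lying loose at the left of the rotator; origin under its middle.
- brown_bottle: Brown bottle with a red cap, 60 mm in diameter, 126 mm high, standing loose behind the rotator; origin under its middle.
- beaker: Glass beaker 63 mm in diameter, 76 mm high, standing loose behind the rotator; origin under its middle.

How it is judged:
By the outcome, as a careful person would: the job done as asked, in the order asked, and still so for the second after the job is handed in, with the robot touching nothing.
It also fails if it takes over 58 s, if anything falls off the work surface, if the arm or the gripper's body presses on something with over 40 N, if the wrist force passes 120 N, or if a joint passes its speed limit or range.

### The arm

A 7-joint arm with a two-finger parallel gripper is mounted at the origin on a cart in front of the work surface, level with it; the furniture and walls round the work are solid. World frame = base frame: x ahead of the robot, y to its left, z up, the work surface at z = 0. Lengths are in m, angles in rad, forces in N, time in s.
With the tool pointing down it reaches from about 0.4 to 0.85 m from the base axis. Payload 4.5 kg.
Tool frame: the origin (TCP) lies on the mounting face of the last link; the fingertips stand tcp_to_tips ahead of it and the grasp point (between the pads) lies 147 mm ahead of it (tcp_to_tips is the distance from the TCP to the fingertips, in m); z points along the fingers, y is the line along which they close (so a half turn about z gives the same grasp; the last joint's range is limited). The gripper opens to 88 mm and grips with 3 to 60 N. Pads are 18 mm wide; open, the fingers measure 123 mm over their backs; the gripper's body (75 mm by 187 mm) begins 45 mm behind the grasp point.
Start: joints at [1.332, 0.689, -0.195, 1.565, 0.157, 0.902, -0.215], TCP at [0.168, -0.602, 0.405] pointing down, gripper open.
Joint ranges: [-3.01, 3.01], [-0.46, 2.08], [-1.47, 1.51], [0.13, 2.56], [-1, 4.14], [0.04, 2.09], [-2.66, 2.66]. Speed limits (rad/s): [2.57, 2.57, 3.14, 3.14, 3.14, 3.14, 3.14].

### API

Orientations are given as a unit quaternion [x, y, z, w].
In Python, from workcell import * gives the robot as it stands.
- The arm moves only by the tool drive_tool, never from a script. Its argument "moves" is a list that holds one entry, the list of rows, each a list of 7 numbers: the turn, a rotation vector about the world's x, y, z in units of 180 degrees (1.0 is 180 degrees), then the shift along the world's x, y, z in units of 12 cm (1.0 is 12 cm), then the opening, from -1 (shut) to 1 (fully open). A call has 1 to 10 rows; each row is the pose to reach, as a shift and turn from the pose commanded when the call began, turning the shorter way round; what a row does not reach only later rows make up. A row lasts 1/8 s, in which the tool goes at most 62.5 mm and 10.7 degrees, less where a joint would pass 70% of its speed; a pose out of reach is approached as far as the arm can. A call with a number of a shift or a turn outside -1 to 1 is refused whole. A call with a gripper value outside its range is refused whole. The fingers move at their own pace and stop on an object; "force" is the grip in N (left out, the last holds). Time passes only in rows, so rows that repeat a pose let the fingers close. It gives the time, the measured TCP pose, the force, the opening and the grip force at its end, in the units of the state.
- get_state(): the state, without advancing time (a new reading comes with each control period).
- capture(name): name is "side" or "top" or "wrist"; returns the picture (480x640x3 uint8, blue, green, red); there is no depth.
- camera_info(name): a dict with "intrinsics" (3x3 intrinsics, pixels), "dist" ([k1, k2, p1, p2, k3] as OpenCV has them; the pictures are not rectified), "camera_from_world" (4x4, takes a point from world to camera coordinates). Camera axes: x right, y up, looking along -z (the intrinsics and any distortion apply to the point x, -y, -z); pixel columns grow to the right and rows downward; lengths in m; the calibration is good to about 2 mm. A picture is of the moment at which its call begins: read the wrist's pose just before it. camera_info takes no time and is no camera call; for the wrist camera it gives the pose at the moment of the call.
- job_done(): hands the job in; it is judged then, once.
Trained networks look in the newest picture that a camera, given by its name, has taken for a name from the list of things; names that differ only in an ending like _2 or _b are one class to them, and where a whole thing is asked for, a point or a joint stands for the part that bears it (a point fixed in the world has none). Each returns a list of dicts, best first, with "score" (0 to 1); they miss things now and then, are a little off and sometimes report something else, mostly with a low value. They report only what shows in the picture. A call takes as long as a camera call.
- outline_of(camera, name): "region" (480x640 bool, what is visible of it) and "centre" ([column, row] in pixels, amid what is visible of it).
The state is a dict: "time_s": time; "q": joint angles; "joint_vel": joint speeds; "effort": joint torques, N m; "position": TCP position; "tool_rot": TCP orientation; "contact_force": force on the tool from outside, world axes, zero at the start; "moment": the same for the moment, N m; "grip_width": opening from 0.0 (shut) to 1.0 (fully open); "gripper_force": force on a finger pad.
Only numpy, scipy, OpenCV 4.12 (cv2) and the standard library are available. Lean on these libraries where they do the work, as an engineer would, in place of code of your own. Each camera call takes 0.05 s, during which the arm holds its last target. There are 200 camera calls.

## Working session

There is one attempt and no reset: what is moved stays moved. The work goes in short steps, Python scripts to look and compute and a tool call to move; the robot and the scene stay as the last step left them, time stands still between calls to the robot, and variables do not carry over. Pictures are saved under pics/ and viewed, at most 10 in all, crops included, and the job is handed in when it is done.

Besides the shell and the picture viewer there is one more tool, called after "Emit:" as name(argument=value, ...) on one line, values as JSON. drive_tool: Moves the arm, as the interface text tells. Its arguments: {"type":"object","properties":{"moves":{"type":"array","items":{"type":"array","items":{"type":"array","items":{"type":"number"}}}},"force":{"type":"number"}},"required":["moves"]}

```bash
mkdir -p pics; ls
python3 - <<'E'
from workcell import *
import cv2, numpy as np
s=get_state(); print({k:np.round(v,3).tolist() for k,v in s.items()})
try: print(tcp_to_tips)
except Exception as e: print(e)
a=capture("side"); b=capture("top")
cv2.imwrite("pics/side.png",a); cv2.imwrite("pics/top.png",b)
for c in("side","top"):
    i=camera_info(c); print(c,np.round(i["intrinsics"],1).tolist(),i["dist"],np.round(i["camera_from_world"],3).tolist())
    for n in("disc_center","knob_grip","tube_disc","clamp_knob","rotator","shaft_axis","brown_bottle","beaker","dropper_bottle","timer"):
        try:
            r=outline_of(c,n); print(n,[(round(float(x["score"]),2),np.round(x["centre"],1).tolist(),int(x["region"].sum())) for x in r[:2]])
        except Exception as e: print(n,e)
E
```

```text
pics
{'time_s': 0.0, 'q': [1.332, 0.69, -0.194, 1.566, 0.157, 0.902, -0.215], 'joint_vel': [-0.0, 0.001, 0.0, -0.0, -0.0, -0.001, -0.001], 'effort': [-0.001, -52.755, -1.266, -15.342, -0.052, 0.007, 0.0], 'position': [0.168, -0.602, 0.404], 'tool_rot': [0.991, 0.136, -0.0, -0.001], 'contact_force': [0.056, 0.013, -0.58], 'moment': [-0.0, -0.041, -0.003], 'gripper_force': 0.0, 'grip_width': 1.001}
0.166
side [[615.8, 0.0, 318.9], [0.0, 615.8, 243.6], [0.0, 0.0, 1.0]] [-0.14137309  0.          0.          0.          0.        ] [[-0.971, -0.241, -0.008, 0.688], [0.092, -0.404, 0.91, -0.062], [-0.222, 0.883, 0.414, -1.394], [0.0, 0.0, 0.0, 1.0]]
disc_center [(0.67, [375.1, 260.3], 6839)]
knob_grip [(0.61, [394.4, 232.4], 178)]
tube_disc [(0.74, [372.3, 215.2], 2076), (0.67, [290.0, 343.2], 811)]
clamp_knob [(0.51, [395.2, 229.9], 164)]
rotator [(0.57, [373.0, 260.6], 6622)]
shaft_axis [(0.74, [372.0, 252.2], 6793)]
brown_bottle [(0.89, [260.6, 274.5], 1549), (0.5, [278.9, 241.8], 849)]
beaker [(0.92, [280.1, 240.4], 851), (0.63, [260.2, 276.0], 1489)]
dropper_bottle [(0.58, [379.3, 321.9], 1016)]
timer [(0.81, [290.7, 344.9], 841)]
top [[566.9, 0.0, 312.1], [0.0, 566.9, 237.3], [0.0, 0.0, 1.0]] [0.04262932 0.         0.         0.         0.        ] [[0.021, -1.0, 0.021, 0.224], [0.989, 0.024, 0.148, -0.634], [-0.148, 0.018, 0.989, -0.999], [0.0, 0.0, 0.0, 1.0]]
disc_center [(0.58, [341.5, 287.1], 12607)]
knob_grip [(0.83, [301.9, 309.1], 316)]
tube_disc [(0.8, [353.1, 281.6], 1355), (0.45, [345.7, 286.5], 12427)]
clamp_knob [(0.85, [303.6, 309.0], 317)]
rotator [(0.65, [203.0, 226.1], 1106), (0.57, [345.4, 288.7], 12605)]
shaft_axis [(0.75, [346.9, 288.4], 12311), (0.3, [301.8, 310.5], 310)]
brown_bottle []
beaker [(0.6, [377.0, 159.5], 1214)]
dropper_bottle [(0.9, [221.1, 309.0], 497), (0.65, [345.1, 285.9], 12486)]
timer [(0.92, [201.5, 225.6], 1108)]
```

Run:
```python
import cv2
a=cv2.imread("pics/side.png");b=cv2.imread("pics/top.png")
cv2.imwrite("pics/s2.png",cv2.resize(a[150:400,220:500],None,fx=2.4,fy=2.4,interpolation=cv2.INTER_CUBIC))
cv2.imwrite("pics/t2.png",cv2.resize(b[120:400,160:480],None,fx=2.1,fy=2.1,interpolation=cv2.INTER_CUBIC))
```

```text
(no output)
```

View pics/s2.png

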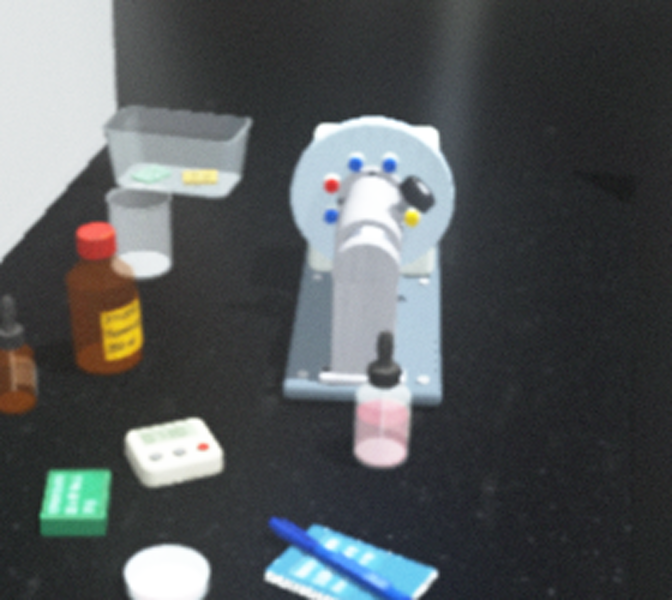

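View pics/t2.png

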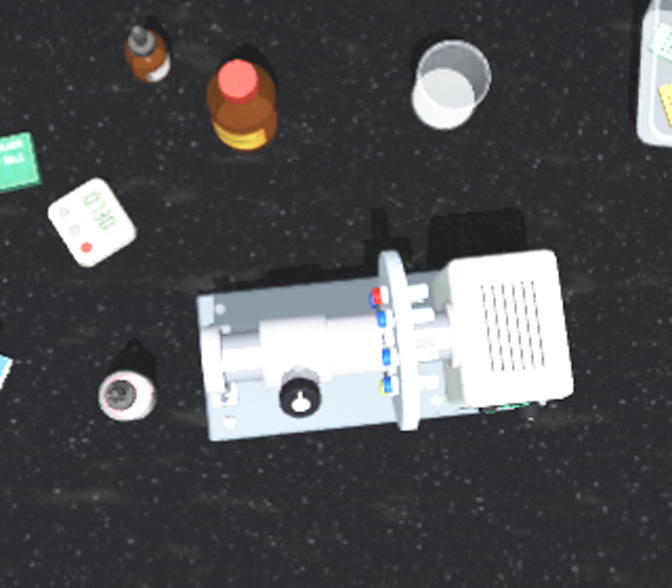

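```bash
cat > h.py <<'E'
from workcell import *
import cv2, numpy as np
from scipy.optimize import least_squares
from scipy.spatial.transform import Rotation as R
def proj(i,P):
    M=np.array(i["camera_from_world"]);p=np.atleast_2d(P)@M[:3,:3].T+M[:3,3]
    p=p*[1,-1,-1]
    return cv2.projectPoints(p,np.zeros(3),np.zeros(3),np.array(i["intrinsics"]),np.array(i["dist"]))[0][:,0]
def w(p,L):  # p: x,y,yaw
    c,s=np.cos(p[2]),np.sin(p[2]);L=np.atleast_2d(L)
    return np.c_[p[0]+c*L[:,0]-s*L[:,1],p[1]+s*L[:,0]+c*L[:,1],L[:,2]]
E
python3 - <<'E'
from h import *
T=camera_info("top");S=camera_info("side")
tp=np.array([(445,258),(556,250),(575,393),(460,407),(392,252),(408,430),(300,400),(198,297),(212,438)])/2.1+[160,120]
sp=np.array([(285,397),(440,402),(290,195),(455,195),(372,116),(418,194)])/2.4+[220,150]
def f(p):
    d,ph,zb=p[3:6]   # ph toward robot side from up
    k=lambda r:[-r*np.sin(ph),d+.083,.12+r*np.cos(ph)]
    a=proj(T,w(p,[(.059,-.062,.139),(.059,-.15,.139),(-.059,-.15,.139),(-.059,-.062,.139),(.072,d,.12),(-.072,d,.12),k(.062),(.065,.15,zb),(-.065,.15,zb)]))
    b=proj(S,w(p,[(.065,.15,0),(-.065,.15,0),(.072,d+.006,.12),(-.072,d+.006,.12),(0,d+.006,.192),k(.056)]))
    return np.r_[(a-tp).ravel(),(b-sp).ravel()]
r=least_squares(f,[.6,.2,0,0,.6,.02],loss="soft_l1")
print(r.x.round(4));print(r.fun.reshape(-1,2).round(1))
p=r.x;print("disc",w(p,[0,p[3],.12]),"knob",w(p,[-.054*np.sin(p[4]),p[3]+.083,.12+.054*np.cos(p[4])]))
E
```

```text
[ 0.5409  0.1928  0.1212 -0.0187  0.786  -0.0324]
[[ 0.8  0.4]
 [ 0.1 -0.9]
 [ 0.4  1.7]
 [ 2.   0.3]
 [-1.3 -0.3]
 [ 0.4 -0.1]
 [ 0.8  1.8]
 [-0.2  1.2]
 [-1.2  1. ]
 [-2.7  3.5]
 [-1.3  5. ]
 [-0.5 -0.5]
 [-1.4  2.3]
 [ 0.1  2. ]
 [-1.  -0.9]]
disc [[0.54313686 0.17418447 0.12      ]] knob [[0.49517276 0.25195491 0.15816023]]
```

```bash
cat >> h.py <<'E'
RP=np.array([.5409,.1928,.1212]); YD=-.0187
def tool(th,r,yl,yaw=0,sgn=-1,dp=RP):
    "TCP position & rotation; th toward robot, r grasp radius, yl local y; yaw turn about outward axis"
    u=w([0,0,dp[2]],[-np.sin(th),0,np.cos(th)])[0]; a=w([0,0,dp[2]],[0,1,0])[0]
    z=-u;y=sgn*a;x=np.cross(y,z)
    Rm=R.from_rotvec(u*yaw)*R.from_matrix(np.c_[x,y,z])
    return w(dp,[0,yl,.12])[0]+u*(r+.147),Rm
def row(th,r,yl,yaw=0,p0=None,q0=None,**k):
    s=get_state(); p0=s["position"] if p0 is None else p0; q0=s["tool_rot"] if q0 is None else q0
    p,Rm=tool(th,r,yl,yaw,**k)
    return np.r_[(Rm*R.from_quat(q0).inv()).as_rotvec()/np.pi,(p-p0)/.12].round(4)
E
python3 -c "
from h import *
print(row(.4,.14,YD), tool(.4,.14,YD)[1].as_quat())"
```

```text
[ 0.025  -0.125  -0.0476  2.1982  6.3551 -0.1701] [ 0.97826755  0.05935569  0.19830465 -0.01203199]
```

Emit:
drive_tool(moves=[[[0,0,0,0.31,0.9,0,1],[0,0,0,0.31,0.9,0,1]]])

```text
time_s: 1.35
position: [0.2062, -0.4923, 0.4047]
tool_rot: [0.991, 0.136, 0.0, -0.0]
contact_force: [1.2, 0.0, -0.8]
grip_width: 1.0
gripper_force: 0.0
```

Emit:
drive_tool(moves=[[[0,0,0,0.31,0.9,0,0.5],[0,0,0,0.31,0.9,0,0.5]]])

```text
time_s: 1.6
position: [0.2435, -0.3837, 0.405]
tool_rot: [0.991, 0.136, 0.0, 0.0]
contact_force: [0.8, -0.3, -0.3]
grip_width: 0.798
gripper_force: 0.0
```

Emit:
drive_tool(moves=[[[0,0,0,0.31,0.9,0,0],[0,0,0,0.31,0.9,0,0]]])

```text
time_s: 1.85
position: [0.2806, -0.2759, 0.405]
tool_rot: [0.991, 0.136, 0.0, 0.0]
contact_force: [0.5, -0.5, 0.2]
grip_width: 0.57
gripper_force: 0.0
```

Emit:
drive_tool(moves=[[[0,0,0,0.31,0.9,0,0],[0,0,0,0.31,0.9,0,0]]])

```text
time_s: 2.1
position: [0.3179, -0.1679, 0.4051]
tool_rot: [0.991, 0.136, 0.001, 0.0]
contact_force: [1.2, -0.0, -0.4]
grip_width: 0.497
gripper_force: 0.0
```

Emit:
drive_tool(moves=[[[0,0,0,0.31,0.9,0,0],[0,0,0,0.31,0.9,0,0]]])

```text
time_s: 2.35
position: [0.3551, -0.0597, 0.4051]
tool_rot: [0.991, 0.137, 0.001, 0.0]
contact_force: [0.9, -0.8, -0.0]
grip_width: 0.503
gripper_force: 0.0
```

Emit:
drive_tool(moves=[[[0,0,0,0.31,0.9,0,0],[0,0,0,0.31,0.9,0,0]]])

```text
time_s: 2.6
position: [0.3923, 0.0486, 0.4051]
tool_rot: [0.991, 0.137, 0.001, -0.0]
contact_force: [1.6, -0.9, -1.1]
grip_width: 0.499
gripper_force: 0.0
```

Emit:
drive_tool(moves=[[[0.025,-0.125,-0.048,0.34,0.94,-0.1,0],[0.025,-0.125,-0.048,0.34,0.94,-0.1,0],[0.025,-0.125,-0.048,0.34,0.94,-0.1,0],[0.025,-0.125,-0.048,0.34,0.94,-0.1,0]]])

```text
time_s: 3.1
position: [0.4318, 0.1604, 0.3925]
tool_rot: [0.978, 0.061, 0.198, -0.012]
contact_force: [-1.9, -0.2, 0.5]
grip_width: 0.497
gripper_force: 0.0
```

Run:
```python
from h import *
print(row(.4,.14,YD)); i=camera_info("wrist");a=capture("wrist"); cv2.imwrite("pics/w1.png",a); t=capture("top"); cv2.imwrite("pics/top2.png",t)
np.savez("w1.npz",a=a,K=i["intrinsics"],d=i["dist"],M=i["camera_from_world"])
print(i["intrinsics"],np.round(i["camera_from_world"],3))
d=YD
b=a.copy()
for L in [(0,d,.192),(-.072*np.sin(.4),d+.006,.12+.072*np.cos(.4)),(-.072*np.sin(.4),d-.006,.12+.072*np.cos(.4)),(-.062*np.sin(.786),d+.083,.12+.062*np.cos(.786)),(-.072,d+.006,.12),(.059,-.062,.139),(-.059,-.062,.139)]:
    q=proj(i,w(RP,[L]))[0]; print(q.round(0)); cv2.circle(b,tuple(int(v) for v in q),3,(0,0,255),1)
cv2.imwrite("pics/w1b.png",b)
```

```text
[ 0.0004 -0.0003 -0.0009  0.0037  0.0029 -0.0677]
[[335.70347886   0.         325.23286758]
 [  0.         335.70347886 241.37957636]
 [  0.           0.           1.        ]] [[ 0.124 -0.992  0.     0.106]
 [ 0.989  0.123  0.083 -0.563]
 [-0.083 -0.01   0.997 -0.36 ]
 [ 0.     0.     0.     1.   ]]
[326. 223.]
[317. 266.]
[335. 266.]
[210. 288.]
[319. 320.]
[379. 160.]
[381. 307.]
```

View pics/w1b.png

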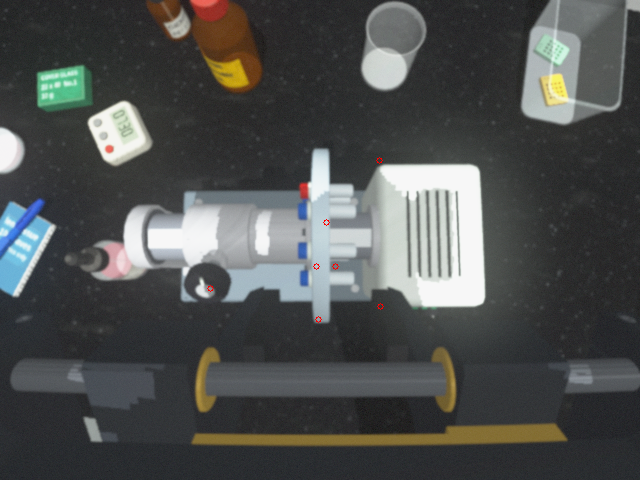

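Run:
```python
from h import *
a=cv2.imread("pics/w1.png")
cv2.imwrite("pics/w1c.png",np.vstack([cv2.resize(a[190:310,120:220],(500,600),interpolation=cv2.INTER_CUBIC)]))
print("L",a[200:280:2,165:172].mean((1,2)).round(0).tolist()); print("R",a[190:280:2,368:373].mean((1,2)).round(0).tolist())
i=camera_info("wrist")
for yl in(.112,-.045):
  for al in (.9,.6,.376,0,-.376,-.6,-.9): print(yl,al,proj(i,w(RP,[(-.02*np.sin(al),yl,.12+.02*np.cos(al))]))[0].round(1))
```

```text
L [64.0, 65.0, 65.0, 65.0, 65.0, 88.0, 122.0, 121.0, 137.0, 152.0, 162.0, 172.0, 180.0, 187.0, 213.0, 247.0, 247.0, 247.0, 247.0, 247.0, 247.0, 247.0, 247.0, 247.0, 227.0, 198.0, 191.0, 185.0, 174.0, 157.0, 139.0, 143.0, 146.0, 142.0, 92.0, 75.0, 68.0, 66.0, 68.0, 72.0]
R [140.0, 140.0, 140.0, 140.0, 141.0, 141.0, 141.0, 139.0, 136.0, 136.0, 134.0, 131.0, 132.0, 131.0, 132.0, 133.0, 132.0, 133.0, 135.0, 158.0, 190.0, 190.0, 190.0, 191.0, 190.0, 187.0, 187.0, 185.0, 170.0, 133.0, 128.0, 127.0, 127.0, 124.0, 124.0, 129.0, 129.0, 129.0, 131.0, 137.0, 139.0, 140.0, 139.0, 139.0, 139.0]
0.112 0.9 [164.3 252. ]
0.112 0.6 [162.1 246.3]
0.112 0.376 [161.  241.3]
0.112 0 [160.5 232. ]
0.112 -0.376 [161.7 223.2]
0.112 -0.6 [163.2 218.8]
0.112 -0.9 [165.7 214.3]
-0.045 0.9 [355.3 251.8]
-0.045 0.6 [355.7 246.1]
-0.045 0.376 [355.9 241. ]
-0.045 0 [355.9 231.7]
-0.045 -0.376 [355.7 222.8]
-0.045 -0.6 [355.4 218.3]
-0.045 -0.9 [354.9 213.8]
```

View pics/w1c.png

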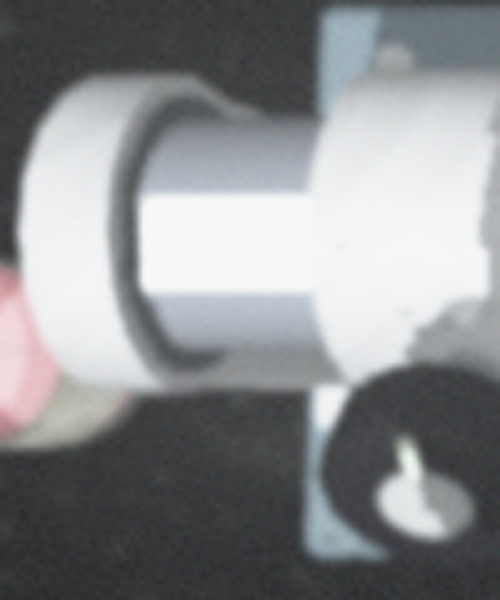

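```bash
sed -i 's/^RP=.*/RP=np.array([.5384,.1925,.1212]); YD=-.0165/' h.py; python3 -c "
from h import *
print(row(.4,.10,YD));print(row(.4,.067,YD))"
```

```text
[ 2.000e-04 -5.000e-04  5.000e-04  1.056e-01  5.120e-02 -3.774e-01]
[ 2.000e-04 -5.000e-04  5.000e-04  2.119e-01  6.420e-02 -6.307e-01]
```

Emit:
drive_tool(moves=[[[0,0,0,0.106,0.051,-0.377,0],[0,0,0,0.212,0.064,-0.63,0],[0,0,0,0.212,0.064,-0.63,0],[0,0,0,0.212,0.064,-0.63,0]]])

```text
time_s: 3.7
position: [0.4757, 0.1732, 0.3402]
tool_rot: [0.982, 0.055, 0.18, -0.006]
contact_force: [0.6, -0.4, 0.2]
grip_width: 0.499
gripper_force: 0.0
```

Run:
```python
from h import *
s=get_state();print(np.round(s["position"],4),np.round(s["contact_force"],1),row(.4,.067,YD))
a=capture("wrist");b=capture("side");cv2.imwrite("pics/w2.png",np.hstack([cv2.resize(a,(480,360)),cv2.resize(b[180:300,320:427],(320,360))]))
```

```text
[0.4757 0.1732 0.3402] [ 0.6 -0.4  0.2] [ 0.0038 -0.0115  0.0033 -0.1505 -0.0595 -0.1923]
```

View pics/w2.png

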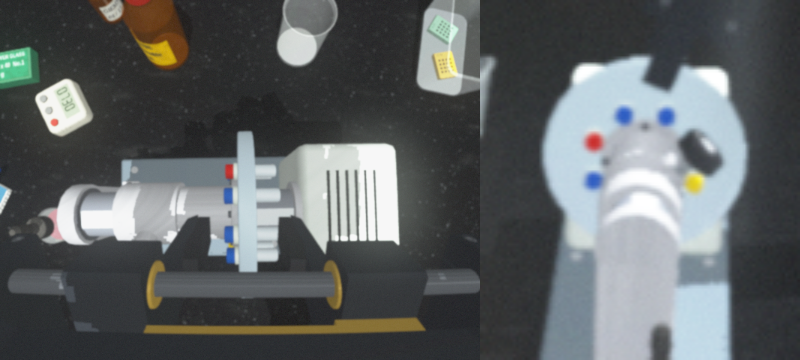

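```bash
python3 -c "
from h import *
print(get_state()['q']);
for t in(.25,.15,0.05):print(t,tool(t,.067,YD)[0],row(t,.085,YD),row(t,.067,YD))"
```

```text
[-0.59668171  0.61508313  0.17653377  2.16110367  0.7341305   0.04398578
 -2.65442748]
0.25 [0.48783885 0.16971987 0.32734726] [-0.0019  0.0363  0.0025  0.0669 -0.0388  0.0329] [-0.0019  0.0363  0.0025  0.1037 -0.0343 -0.1125]
0.15 [0.50864974 0.17225457 0.33159701] [-0.0057  0.0679  0.0023  0.2549 -0.0159  0.0713] [-0.0057  0.0679  0.0023  0.2771 -0.0132 -0.0771]
0.05 [0.52977783 0.17482791 0.33373256] [-0.0094  0.0995  0.0022  0.4457  0.0074  0.0905] [-0.0094  0.0995  0.0022  0.4532  0.0083 -0.0593]
```

```bash
python3 -c "
from h import *
print(row(.15,.14,YD,0));p,q=tool(.15,.14,YD,0)
print(row(.1,.14,YD,1.57,p0=p,q0=q.as_quat()))
p,q=tool(.1,.14,YD,1.57)
print(row(.2,.14,YD,0,p0=p,q0=q.as_quat(),sgn=1))"
```

```text
[-0.0057  0.0679  0.0023  0.1869 -0.0242  0.5244]
[-0.0634  0.0049  0.4959  0.1178  0.0143  0.0149]
[-0.0712 -0.0338  0.4948 -0.2346 -0.0286 -0.0357]
```

Emit:
drive_tool(moves=[[[-0.006,0.068,0.002,0.187,-0.024,0.524,0],[-0.006,0.068,0.002,0.187,-0.024,0.524,0]]])

```text
time_s: 4.05
position: [0.4951, 0.1739, 0.3794]
tool_rot: [0.994, 0.059, 0.094, 0.002]
contact_force: [0.7, -0.3, -1.7]
grip_width: 0.504
gripper_force: 0.0
```

Emit:
drive_tool(moves=[[[-0.063,0.005,0.496,0.118,0.014,0.015,0],[-0.063,0.005,0.496,0.118,0.014,0.015,0],[-0.063,0.005,0.496,0.118,0.014,0.015,0],[-0.063,0.005,0.496,0.118,0.014,0.015,0],[-0.063,0.005,0.496,0.118,0.014,0.015,0],[-0.063,0.005,0.496,0.118,0.014,0.015,0],[-0.063,0.005,0.496,0.118,0.014,0.015,0],[-0.063,0.005,0.496,0.118,0.014,0.015,0],[-0.063,0.005,0.496,0.118,0.014,0.015,0],[-0.063,0.005,0.496,0.118,0.014,0.015,0]]])

```text
time_s: 5.3
position: [0.5104, 0.1749, 0.3815]
tool_rot: [0.663, 0.746, 0.057, 0.021]
contact_force: [0.1, 0.3, -0.2]
grip_width: 0.499
gripper_force: 0.0
```

```bash
python3 -c "
from h import *
print(get_state()['q'].round(3) if hasattr(get_state()['q'],'round') else get_state()['q'],row(.2,.14,YD,0,sgn=1),row(.25,.14,YD,0,sgn=1))"
```

```text
[ 0.116  0.724 -0.903  1.886  0.829  0.804 -1.098] [-0.0849 -0.0434  0.4943 -0.2221 -0.0473  0.1645] [-0.0957 -0.0572  0.4922 -0.3378 -0.0614  0.1378]
```

Emit:
drive_tool(moves=[[[-0.085,-0.043,0.494,-0.22,-0.047,0.16,0],[-0.085,-0.043,0.494,-0.22,-0.047,0.16,0],[-0.085,-0.043,0.494,-0.22,-0.047,0.16,0],[-0.085,-0.043,0.494,-0.22,-0.047,0.16,0],[-0.085,-0.043,0.494,-0.22,-0.047,0.16,0],[-0.085,-0.043,0.494,-0.22,-0.047,0.16,0],[-0.085,-0.043,0.494,-0.22,-0.047,0.16,0],[-0.085,-0.043,0.494,-0.22,-0.047,0.16,0],[-0.085,-0.043,0.494,-0.22,-0.047,0.16,0],[-0.085,-0.043,0.494,-0.22,-0.047,0.16,0]]])

```text
time_s: 6.55
position: [0.4842, 0.1695, 0.4003]
tool_rot: [-0.06, 0.993, 0.005, 0.099]
contact_force: [-0.3, 0.1, -0.3]
grip_width: 0.499
gripper_force: 0.0
```

```bash
python3 -c "
from h import *
s=get_state();print(s['q'].round(3),s['position'].round(4))
for t in(.2,.25,.3):print(row(t,.1,YD,0,sgn=1),row(t,.067,YD,0,sgn=1))"
```

```text
[ 0.248  0.788 -1.23   1.967  1.098  1.011  0.189] [0.4842 0.1695 0.4003]
[ 0.0007 -0.0005  0.0005  0.0627  0.0053 -0.3188] [ 7.000e-04 -5.000e-04  5.000e-04  1.169e-01  1.190e-02 -5.883e-01]
[ 0.0026 -0.0163  0.0005 -0.0369 -0.0068 -0.3417] [ 2.600e-03 -1.630e-02  5.000e-04  3.070e-02  1.400e-03 -6.082e-01]
[ 0.0045 -0.0321  0.0005 -0.1352 -0.0188 -0.3697] [ 4.500e-03 -3.210e-02  5.000e-04 -5.450e-02 -9.000e-03 -6.324e-01]
```

Better posture now. Descend at θ=0.3.

Emit:
drive_tool(moves=[[[0.0045,-0.032,0,-0.135,-0.019,-0.37,0],[0.0045,-0.032,0,-0.135,-0.019,-0.37,0],[0.0045,-0.032,0,-0.0545,-0.009,-0.632,0],[0.0045,-0.032,0,-0.0545,-0.009,-0.632,0]]])

```text
time_s: 7.05
position: [0.479, 0.1686, 0.3242]
tool_rot: [-0.059, 0.987, 0.009, 0.148]
contact_force: [-0.9, -0.6, -0.0]
grip_width: 0.501
gripper_force: 0.0
```

Run:
```python
from h import *
s=get_state();print(s["q"].round(3),np.round(s["position"],4),np.round(s["contact_force"],1),row(.3,.067,YD,sgn=1))
a=capture("wrist");b=capture("side");cv2.imwrite("pics/w3.png",np.hstack([cv2.resize(a,(480,360)),cv2.resize(b[180:300,320:427],(320,360))]))
```

```text
[ 0.165  0.862 -1.09   2.105  1.44   0.886 -0.126] [0.479  0.1686 0.3242] [-0.9 -0.6 -0. ] [ 0.0002 -0.0008  0.0007 -0.0115 -0.0006  0.002 ]
```

View pics/w3.png

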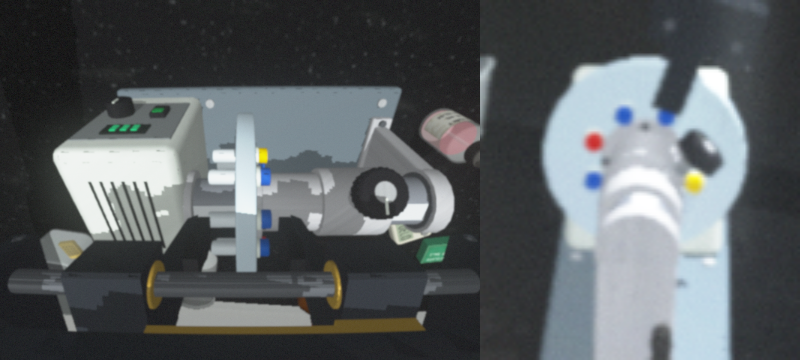

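Emit:
drive_tool(moves=[[[0,0,0,-0.008,0,0.022,0],[0,0,0,-0.008,0,0.022,-1],[0,0,0,-0.008,0,0.022,-1],[0,0,0,-0.008,0,0.022,-1],[0,0,0,-0.008,0,0.022,-1]]], force=18)

```text
time_s: 7.78
position: [0.4769, 0.169, 0.327]
tool_rot: [-0.061, 0.987, 0.01, 0.149]
contact_force: [-0.0, 1.0, 0.6]
grip_width: 0.134
gripper_force: 18.0
```

Run:
```python
from h import *
s=get_state();print(s["grip_width"],s["gripper_force"],np.round(s["position"],4),np.round(s["contact_force"],1),row(.3,.070,YD,sgn=1))
p,q=tool(.3,.07,YD,sgn=1)
for k in range(1,9): print(row(.3-.05*k,.07,YD,sgn=1,p0=p,q0=q.as_quat()))
```

```text
0.13367467838779648 17.983353487215936 [0.4769 0.169  0.327 ] [-0.   1.   0.6] [-0.0004 -0.0001 -0.0005 -0.0017 -0.005   0.0024]
[-0.0019  0.0158 -0.      0.0864  0.0105  0.0245]
[-0.0038  0.0316 -0.      0.1739  0.0212  0.0447]
[-0.0058  0.0474  0.      0.2622  0.0319  0.0605]
[-0.0077  0.0632 -0.      0.3513  0.0428  0.0717]
[-0.0096  0.079  -0.      0.4408  0.0537  0.0785]
[-0.0115  0.0948 -0.      0.5305  0.0646  0.0808]
[-0.0135  0.1106 -0.      0.6202  0.0755  0.0785]
[-0.0154  0.1264 -0.      0.7097  0.0864  0.0717]
```

Emit:
drive_tool(moves=[[[-0.002,0.0158,0,0.086,0.0105,0.0245,-1],[-0.004,0.0316,0,0.174,0.021,0.0447,-1],[-0.006,0.0474,0,0.262,0.032,0.0605,-1],[-0.0077,0.0632,0,0.351,0.043,0.0717,-1],[-0.0077,0.0632,0,0.351,0.043,0.0717,-1]]])

```text
time_s: 8.4
position: [0.5192, 0.1742, 0.3356]
tool_rot: [-0.061, 0.997, 0.004, 0.049]
contact_force: [-1.2, 1.2, 2.6]
grip_width: 0.136
gripper_force: 18.0
```

Emit:
drive_tool(moves=[[[-0.002,0.0158,0,0.09,0.011,0.0068,-1],[-0.004,0.0316,0,0.179,0.022,0.0091,-1],[-0.004,0.0316,0,0.179,0.022,0.0091,-1]]])

```text
time_s: 8.78
position: [0.5412, 0.1769, 0.3368]
tool_rot: [-0.06, 0.998, 0.001, 0.001]
contact_force: [0.9, 1.7, 1.1]
grip_width: 0.134
gripper_force: 18.0
```

```bash
cat > f.py <<'E'
from h import *
s=get_state();F=s["contact_force"];p=s["position"];z=R.from_quat(s["tool_rot"]).apply([0,0,1])
C=w(RP,[0,YD,.12])[0];ex=np.array([np.cos(RP[2]),np.sin(RP[2]),0])
d=p-C;th=np.arctan2(-d@ex,d[2]);t=np.array([np.cos(th)*ex[0],np.cos(th)*ex[1],np.sin(th)])
print("th",th.round(3),"tilt",np.arctan2(z@ex,-z[2]).round(3),"r",(np.hypot(d@ex,d[2])-.147).round(4),"Ftan(away)",(F@t).round(2),"F",F.round(1),"M",s["moment"].round(2),"q",s["q"].round(2))
p0,q=tool(th,.07,YD,sgn=1)
for k in (1,2,3): print(row(th-.05*k,.07,YD,sgn=1,p0=p0,q0=q.as_quat()))
E
python3 f.py
```

```text
th -0.004 tilt 0.002 r 0.0698 Ftan(away) 1.1 F [0.9 1.7 1.1] M [ 0.43 -0.28  0.16] q [ 0.19  0.96 -1.14  1.78  0.98  1.1   0.39]
[-0.0019  0.0158 -0.      0.0897  0.0109 -0.0026]
[-0.0038  0.0316 -0.      0.1792  0.0218 -0.0098]
[-0.0058  0.0474  0.      0.2682  0.0327 -0.0215]
```

Emit:
drive_tool(moves=[[[-0.002,0.0158,0,0.09,0.011,-0.0026,-1],[-0.004,0.0316,0,0.179,0.022,-0.01,-1],[-0.004,0.0316,0,0.179,0.022,-0.01,-1]]])

```text
time_s: 9.15
position: [0.5627, 0.1797, 0.3356]
tool_rot: [-0.06, 0.997, -0.002, -0.048]
contact_force: [1.4, 3.0, 1.1]
grip_width: 0.135
gripper_force: 18.0
```

Emit:
drive_tool(moves=[[[-0.002,0.0158,0,0.089,0.011,-0.012,-1],[-0.002,0.0158,0,0.089,0.011,-0.012,-1],[-0.002,0.0158,0,0.089,0.011,-0.012,-1]]])

```text
time_s: 9.52
position: [0.5726, 0.181, 0.3344]
tool_rot: [-0.061, 0.995, -0.004, -0.073]
contact_force: [4.3, 4.9, 0.1]
grip_width: 0.136
gripper_force: 18.0
```

Emit:
drive_tool(moves=[[[-0.002,0.0158,0,0.088,0.011,-0.016,-1],[-0.002,0.0158,0,0.088,0.011,-0.016,-1],[-0.002,0.0158,0,0.088,0.011,-0.016,-1]]])

```text
time_s: 9.9
position: [0.5828, 0.1824, 0.3326]
tool_rot: [-0.061, 0.993, -0.006, -0.099]
contact_force: [2.4, 5.7, 2.1]
grip_width: 0.135
gripper_force: 18.0
```

```bash
python3 f.py
python3 - <<'E'
from h import *
i=camera_info("wrist");a=capture("wrist");cv2.imwrite("pics/w4.png",a)
for yl in(.112,-.045):
  for al in (.376,0,-.376): print(yl,al,proj(i,w(RP,[(-.0186/np.cos(.376)*np.cos(al)*0-.02*np.sin(al),yl,.12+.02*np.cos(al))]))[0].round(1))
print(proj(i,w(RP,[(0,YD+.083,.182)])))
E
```

```text
th -0.199 tilt -0.198 r 0.0699 Ftan(away) 2.61 F [2.4 5.7 2.1] M [ 1.08 -0.56 -0.06] q [ 0.17  1.04 -1.15  1.56  0.82  1.32  0.58]
[-0.0019  0.0158 -0.      0.0875  0.0107 -0.0201]
[-0.0038  0.0316 -0.      0.1739  0.0212 -0.0445]
[-0.0058  0.0474  0.      0.259   0.0315 -0.0733]
0.112 0.376 [541.3 259.3]
0.112 0 [541.8 272.1]
0.112 -0.376 [539.2 283.8]
-0.045 0.376 [272.4 259.3]
-0.045 0 [272.3 272.3]
-0.045 -0.376 [272.9 284.2]
[[503.45530145 291.58491077]]
```

View pics/w4.png

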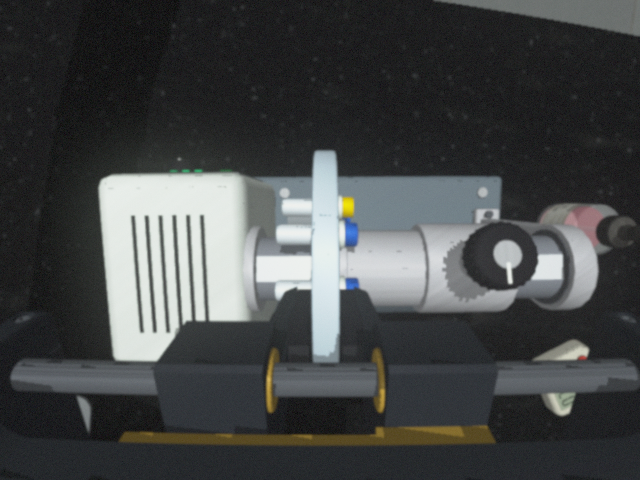

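Emit:
drive_tool(moves=[[[-0.002,0.0158,0,0.0875,0.019,-0.02,-1],[-0.002,0.0158,0,0.0875,0.019,-0.02,-1],[-0.002,0.0158,0,0.0875,0.019,-0.02,-1]]])

```text
time_s: 10.32
position: [0.5933, 0.184, 0.3302]
tool_rot: [-0.061, 0.99, -0.008, -0.124]
contact_force: [2.2, 2.5, 4.9]
grip_width: 0.134
gripper_force: 18.0
```

Emit:
drive_tool(moves=[[[-0.002,0.0158,0,0.0865,0.011,-0.0245,-1],[-0.002,0.0158,0,0.0865,0.011,-0.0245,-1],[-0.002,0.0158,0,0.0865,0.011,-0.0245,-1]]])

```text
time_s: 10.7
position: [0.6037, 0.1854, 0.3273]
tool_rot: [-0.06, 0.987, -0.01, -0.149]
contact_force: [1.2, 2.8, 5.7]
grip_width: 0.135
gripper_force: 18.0
```

```bash
python3 f.py
```

```text
th -0.299 tilt -0.3 r 0.0699 Ftan(away) -0.23 F [1.2 2.8 5.7] M [ 0.64 -0.24 -0.05] q [ 0.14  1.09 -1.14  1.44  0.76  1.44  0.65]
[-0.0019  0.0158 -0.      0.0851  0.0104 -0.0288]
[-0.0038  0.0316 -0.      0.1686  0.0205 -0.0618]
[-0.0058  0.0474  0.      0.2504  0.0305 -0.0991]
```

```bash
sed -i 's/^p0,q=/Tq=(np.cross(d,F)+s["moment"])@np.array([-ex[1],ex[0],0]);print("Taxis\/r",(Tq\/.07).round(2),"Frad",(F@(-z)).round(1))\np0,q=/' f.py; python3 f.py|sed -n 2p
```

```text
Taxis/r -5.21 Frad 5.9
```

Emit:
drive_tool(moves=[[[-0.002,0.0158,0,0.085,0.0104,-0.029,-1],[-0.002,0.0158,0,0.085,0.0104,-0.029,-1],[-0.002,0.0158,0,0.085,0.0104,-0.029,-1]]])

```text
time_s: 11.08
position: [0.614, 0.1866, 0.3239]
tool_rot: [-0.06, 0.983, -0.011, -0.174]
contact_force: [2.2, 3.3, 5.0]
grip_width: 0.138
gripper_force: 18.0
```

```bash
python3 f.py
```

```text
th -0.349 tilt -0.35 r 0.07 Ftan(away) 0.72 F [2.2 3.3 5. ] M [ 0.66 -0.3  -0.05] q [ 0.13  1.11 -1.13  1.38  0.73  1.49  0.68]
Taxis/r -3.2 Frad 5.6
[-0.0019  0.0158  0.      0.0835  0.0102 -0.0331]
[-0.0038  0.0316  0.      0.1653  0.0201 -0.0703]
[-0.0058  0.0474  0.      0.2451  0.0299 -0.1116]
```

Emit:
drive_tool(moves=[[[-0.002,0.0158,0,0.0835,0.0102,-0.033,-1],[-0.002,0.0158,0,0.0835,0.0102,-0.033,-1],[-0.002,0.0158,0,0.0835,0.0102,-0.033,-1]]])

```text
time_s: 11.45
position: [0.624, 0.1879, 0.3199]
tool_rot: [-0.06, 0.978, -0.013, -0.198]
contact_force: [0.9, 3.2, 5.0]
grip_width: 0.139
gripper_force: 18.0
```

```bash
python3 f.py
```

```text
th -0.399 tilt -0.4 r 0.07 Ftan(away) -0.77 F [0.9 3.2 5. ] M [ 0.63 -0.26 -0.11] q [ 0.11  1.14 -1.13  1.32  0.71  1.55  0.71]
Taxis/r -7.12 Frad 5.2
[-0.0019  0.0158  0.      0.0818  0.01   -0.0372]
[-0.0038  0.0316 -0.      0.1616  0.0197 -0.0785]
[-0.0058  0.0474 -0.      0.2393  0.0291 -0.1238]
```

Emit:
drive_tool(moves=[[[0.002,-0.0158,0,-0.0835,-0.0102,0.033,-1],[0.002,-0.0158,0,-0.0835,-0.0102,0.033,-1],[0.002,-0.0158,0,-0.0835,-0.0102,0.033,-1]]])

```text
time_s: 11.82
position: [0.6143, 0.1866, 0.3236]
tool_rot: [-0.06, 0.983, -0.011, -0.174]
contact_force: [1.7, 3.0, 5.9]
grip_width: 0.132
gripper_force: 18.0
```

```bash
python3 f.py
python3 - <<'E'
from h import *
i=camera_info("wrist");a=capture("wrist");cv2.imwrite("pics/w5.png",a)
print(row(-.349,.12,YD,sgn=1))
s=get_state();print(s["contact_force"])
np.savez("w5.npz",K=i["intrinsics"],d=i["dist"],M=i["camera_from_world"])
cv2.imwrite("pics/w5c.png",cv2.resize(a[200:340,220:620],(800,280),interpolation=cv2.INTER_CUBIC))
E
```

```text
th -0.351 tilt -0.351 r 0.0699 Ftan(away) -0.14 F [1.7 3.  5.9] M [ 0.65 -0.09 -0.11] q [ 0.13  1.11 -1.13  1.38  0.73  1.49  0.68]
Taxis/r -2.9 Frad 6.2
[-0.0019  0.0158 -0.      0.0835  0.0102 -0.0332]
[-0.0038  0.0316 -0.      0.1652  0.0201 -0.0706]
[-0.0058  0.0474 -0.      0.2449  0.0298 -0.112 ]
[ 5.000e-04 -8.000e-04 -2.000e-04  1.389e-01  4.600e-03  3.940e-01]
[1.34342678 2.83753875 7.17291482]
```

View pics/w5c.png

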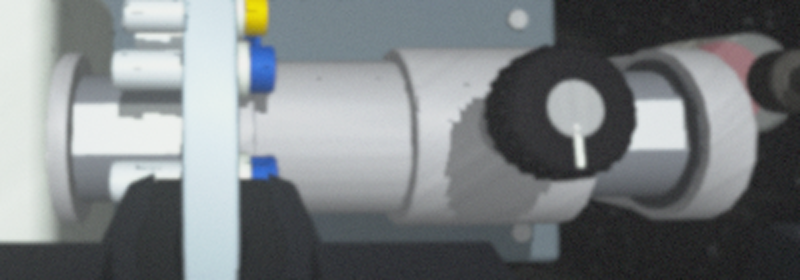

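Run:
```python
from h import *
z=np.load("w5.npz");i={"intrinsics":z["K"],"dist":z["d"],"camera_from_world":z["M"]}
c=lambda x,y:np.array([x/2+220,y/2+200])
obs=[(655,72),(655,193),(655,100),(655,150),(100,103),(100,155)]
# params: x,y,yaw fixed; dx, dz, flat, knob, yl offset
Mi=np.linalg.inv(z["M"]);cam=Mi[:3,3];print(cam)
def rowat(L,x):  # image row where line along y at local (lx,lz) hits column
    pts=proj(i,w(RP,[(L[0],yy,L[1]) for yy in np.linspace(-.07,.14,40)])); o=np.argsort(pts[:,0]); return np.interp(x,pts[o,0],pts[o,1])
def f(p):
    dx,dz,fl,kn,dy=p; out=[]
    ang=np.linspace(-np.pi,np.pi,181)
    col=655/2+220
    rr=[rowat((dx-.02*np.sin(t),.12+dz+.02*np.cos(t)),col) for t in ang]
    e=lambda t:(dx-.02*np.sin(t),.12+dz+.02*np.cos(t))
    pr=[min(rr),max(rr),rowat(e(fl+.376),col),rowat(e(fl-.376),col),rowat(e(fl+.376),270),rowat(e(fl-.376),270)]
    out=[a-(o[1]/2+200) for a,o in zip(pr,obs)]
    k=proj(i,w(RP,[(dx-.062*np.sin(kn),YD+.083+dy,.12+dz+.062*np.cos(kn))]))[0]-c(576,107)
    return np.r_[out,k,dz/.0015]
r=least_squares(f,[0,0,.15,.15,0],diff_step=1e-3,x_scale=[.002,.002,.1,.1,.002]);print(r.x.round(4),r.fun.round(1))
```

```text
[0.53197066 0.17709643 0.33278867]
[ 0.0002 -0.0005  0.1233  0.1327  0.0026] [-0.9  0.9  1.   0.9 -0.5 -1.3 -0.   0.  -0.3]
```

Run:
```python
from h import *
s=get_state();print(row(-.351,.15,YD,sgn=1))
p,q=tool(-.351,.15,YD,sgn=1)
print(row(.13,.13,.0691,.62,sgn=1,p0=p,q0=q.as_quat()))
```

```text
[ 4.000e-04 -1.000e-04 -2.000e-04  2.284e-01  1.550e-02  6.273e-01]
[ 0.0397 -0.1444  0.198  -1.228   0.569  -0.0352]
```

Emit:
drive_tool(moves=[[[0,0,0,0,0,0,0],[0,0,0,0,0,0,0],[0,0,0,0,0,0,0],[0,0,0,0.23,0.0155,0.627,0],[0,0,0,0.23,0.0155,0.627,0],[0,0,0,0.23,0.0155,0.627,0]]])

```text
time_s: 12.62
position: [0.6423, 0.1886, 0.3995]
tool_rot: [-0.06, 0.983, -0.011, -0.173]
contact_force: [-0.1, 0.0, -0.9]
grip_width: 0.5
gripper_force: 0.0
```

Emit:
drive_tool(moves=[[[0.02,-0.072,0.099,-0.61,0.28,-0.018,0.36],[0.02,-0.072,0.099,-0.61,0.28,-0.018,0.36],[0.02,-0.072,0.099,-0.61,0.28,-0.018,0.36]]])

```text
time_s: 13.0
position: [0.567, 0.2221, 0.3955]
tool_rot: [-0.217, 0.974, -0.015, -0.058]
contact_force: [0.3, -0.4, -0.6]
grip_width: 0.684
gripper_force: 0.0
```

Run:
```python
from h import *
s=get_state();print(s["q"].round(2),row(.13,.13,.0691,.62,sgn=1))
p,q=tool(.13,.13,.0691,.62,sgn=1)
print(row(.13,.056,.0691,.62,sgn=1,p0=p,q0=q.as_quat()))
```

```text
[ 0.12  0.97 -1.23  1.54  0.85  1.39  0.8 ] [ 0.0209 -0.0725  0.0977 -0.6051  0.2886 -0.0074]
[ 0.      0.      0.      0.0794  0.0097 -0.6115]
```

Emit:
drive_tool(moves=[[[0.021,-0.0725,0.098,-0.605,0.2886,-0.0074,0.36],[0.021,-0.0725,0.098,-0.605,0.2886,-0.0074,0.36],[0.021,-0.0725,0.098,-0.605,0.2886,-0.0074,0.36],[0.021,-0.0725,0.098,-0.605,0.2886,-0.0074,0.36]]])

```text
time_s: 13.5
position: [0.4983, 0.2555, 0.3946]
tool_rot: [-0.357, 0.932, -0.015, 0.062]
contact_force: [0.6, 0.0, -0.3]
grip_width: 0.677
gripper_force: 0.0
```

Run:
```python
from h import *
s=get_state();print(s["q"].round(2),row(.13,.13,.0691,.62,sgn=1),row(.13,.056,.0691,.62,sgn=1))
i=camera_info("wrist");a=capture("wrist");cv2.imwrite("pics/w6.png",a)
print(proj(i,w(RP,[(-.062*np.sin(.13),.0691,.12+.062*np.cos(.13))])))
```

```text
[ 0.09  0.9  -1.28  1.81  1.07  1.17  0.76] [-0.0005 -0.0005  0.0033 -0.0327  0.0105  0.0002] [-5.000e-04 -5.000e-04  3.300e-03  4.660e-02  2.020e-02 -6.112e-01]
[[329.65343039 263.90078272]]
```

View pics/w6.png

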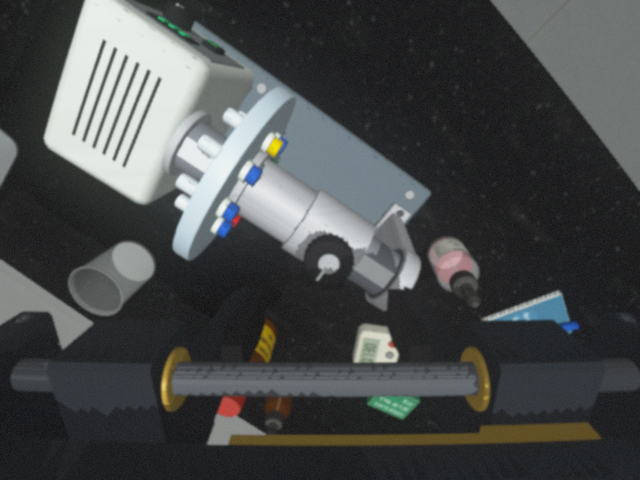

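Emit:
drive_tool(moves=[[[0,0,0.003,-0.005,0.014,-0.2,0.36],[0,0,0.003,0.02,0.017,-0.4,0.36],[0,0,0.003,0.0466,0.02,-0.611,0.36],[0,0,0.003,0.0466,0.02,-0.611,0.36]]])

```text
time_s: 14.05
position: [0.503, 0.2578, 0.3199]
tool_rot: [-0.362, 0.93, -0.015, 0.062]
contact_force: [-0.8, -0.5, -0.2]
grip_width: 0.676
gripper_force: 0.0
```

Emit:
drive_tool(moves=[[[0,0,0,0,0,0,-1],[0,0,0,0,0,0,-1],[0,0,0,0,0,0,-1],[0,0,0,0,0,0,-1]]], force=35)

```text
time_s: 14.55
position: [0.5025, 0.2579, 0.3228]
tool_rot: [-0.364, 0.929, -0.016, 0.064]
contact_force: [1.0, -4.5, 5.5]
grip_width: 0.35
gripper_force: 34.9
```

Run:
```python
from h import *
s=get_state();print(s["q"].round(2),s["grip_width"]*88,s["contact_force"].round(1),s["moment"].round(3),row(.13,.056,.0691,.62,sgn=1))
p,q=tool(.13,.056,.0691,.62,sgn=1)
for k in(.1,.2,.3,.4,.5,.6): print(row(.13,.056-.001*k,.0691,.62-k,sgn=1,p0=p,q0=q.as_quat()))
```

```text
[ 0.05  0.99 -1.2   1.86  1.21  1.1   0.67] 30.80513841438603 [ 1.  -4.5  5.5] [-0.922 -0.406 -0.117] [-0.0001  0.001  -0.0016  0.0117 -0.0001 -0.0124]
[ 0.0041  0.0005 -0.0316  0.0001  0.     -0.0008]
[ 0.0082  0.001  -0.0631  0.0002  0.     -0.0017]
[ 0.0123  0.0015 -0.0947  0.0003  0.     -0.0025]
[ 1.640e-02  2.000e-03 -1.262e-01  4.000e-04  1.000e-04 -3.300e-03]
[ 2.050e-02  2.500e-03 -1.578e-01  5.000e-04  1.000e-04 -4.100e-03]
[ 2.460e-02  3.000e-03 -1.894e-01  6.000e-04  1.000e-04 -5.000e-03]
```

Emit:
drive_tool(moves=[[[0.004,0.0005,-0.0316,0,0,-0.0008,-1],[0.008,0.001,-0.063,0,0,-0.0017,-1],[0.0123,0.0015,-0.0947,0,0,-0.0025,-1],[0.0164,0.002,-0.126,0,0,-0.0033,-1],[0.0205,0.0025,-0.158,0,0,-0.0041,-1],[0.0246,0.003,-0.189,0,0,-0.005,-1],[0.0246,0.003,-0.189,0,0,-0.005,-1]]])

```text
time_s: 15.42
position: [0.5024, 0.2578, 0.3223]
tool_rot: [-0.073, 0.995, 0.003, 0.068]
contact_force: [0.5, -6.4, 6.3]
grip_width: 0.352
gripper_force: 34.8
```

```bash
cat > g.py <<'E'
from h import *
s=get_state();u=-R.from_quat(s["tool_rot"]).apply([0,0,1])
y=(R.from_quat(s["tool_rot"])*tool(.13,.056,.0691,0,sgn=1)[1].inv()).as_rotvec()@u
print("yaw",y.round(3),"q7",s["q"].round(2)[4:],s["grip_width"]*88,s["contact_force"].round(1),s["moment"].round(3),"Mu",(s["moment"]@u).round(3),row(.13,.055,.0691,y,sgn=1))
E
python3 g.py
```

```text
yaw 0.026 q7 [1.17 1.03 0.1 ] 31.01037477866902 [ 0.5 -6.4  6.3] [-0.808 -0.327  0.004] Mu 0.117 [ 0.0001  0.0017  0.      0.0137  0.001  -0.0165]
```

Emit:
drive_tool(moves=[[[0.004,0.0005,-0.0316,0,0,-0.0008,-1],[0.008,0.001,-0.063,0,0,-0.0017,-1],[0.0123,0.0015,-0.0947,0,0,-0.0025,-1],[0.0164,0.002,-0.126,0,0,-0.0033,-1],[0.0205,0.0025,-0.158,0,0,-0.0041,-1],[0.0246,0.003,-0.189,0,0,-0.005,-1],[0.0246,0.003,-0.189,0,0,-0.005,-1],[0.0246,0.003,-0.189,0,0,-0.005,-1]]])

```text
time_s: 16.42
position: [0.5027, 0.2573, 0.3217]
tool_rot: [0.223, 0.972, 0.021, 0.065]
contact_force: [-0.3, -7.9, 7.6]
grip_width: 0.349
gripper_force: 35.1
```

```bash
python3 g.py
```

```text
yaw -0.572 q7 [ 1.13  0.95 -0.47] 30.742688600384614 [-0.3 -7.9  7.6] [-1.138 -0.64   0.038] Mu 0.2 [ 0.0012  0.0024  0.0002  0.0113  0.0056 -0.0116]
```

Emit:
drive_tool(moves=[[[0,0,0,0,0,0,0.36],[0,0,0,0,0,0,0.36],[0,0,0,0,0,0,0.36],[0,0,0,0,0,0,0.36],[0,0,0,-0.08,-0.01,0.61,0.36],[0,0,0,-0.08,-0.01,0.61,0.36],[0,0,0,-0.08,-0.01,0.61,0.36]]])

```text
time_s: 17.3
position: [0.4922, 0.2579, 0.3946]
tool_rot: [0.223, 0.973, 0.024, 0.064]
contact_force: [-0.2, 0.1, -1.2]
grip_width: 0.677
gripper_force: 0.0
```

Run:
```python
from h import *
i=camera_info("wrist");a=capture("wrist")
np.savez("w7.npz",K=i["intrinsics"],d=i["dist"],M=i["camera_from_world"])
k=proj(i,w(RP,[(-.061*np.sin(.13),.0691,.12+.061*np.cos(.13))]))[0];print(k)
x,y=int(k[0]),int(k[1]);b=cv2.imread("pics/w6.png")
print(x,y)
cv2.imwrite("pics/w7.png",a)
f=lambda m,x,y:cv2.resize(m[y-50:y+50,x-50:x+50],(390,390),interpolation=cv2.INTER_CUBIC)
cv2.imwrite("pics/w7c.png",np.hstack([f(b,329,262),f(a,x,y)]))
```

```text
[322.53214695 269.07972038]
322 269
```

View pics/w7c.png

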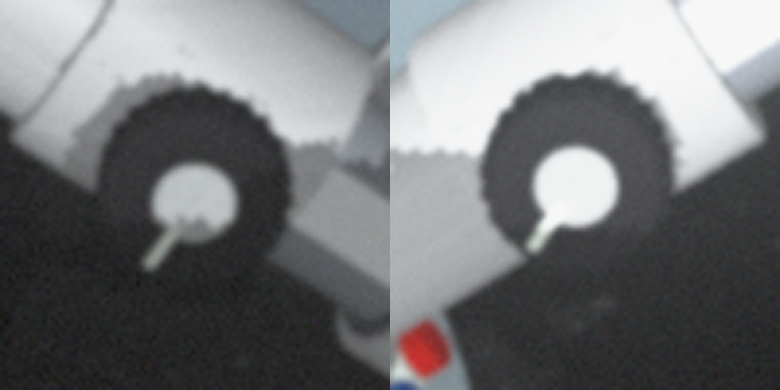

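```bash
python3 -c "
from workcell import *
print(job_done())"
```

```text
the job is handed in; nothing more can be done
None
```

The job is handed in: I rolled the carrier about 0.65 rad until the screw sat over the flat, within about 0.01 rad by camera. I then turned the clamp knob clockwise about 1.19 rad, inside the finger-tight range, and let go with the arm clear.

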